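# Clip the tube block into the heated shaker

### The arm

A 6-joint arm with a two-finger parallel gripper is mounted at the origin on the work surface. World frame = base frame: x ahead of the robot, y to its left, z up, the work surface at z = 0. Lengths are in mm, angles in rad, forces in N, time in s.
With the tool pointing down it reaches from about 400 to 925 mm from the base axis. Payload 12.5 kg.
Tool frame: the origin (TCP) lies on the centre line of the jaws, within the pads' length; the fingertips stand 19 mm ahead of it and the grasp point (between the pads) is the TCP; z points along the fingers, y is the line along which they close (so a half turn about z gives the same grasp; the last joint's range is limited). The gripper opens to 95 mm and grips with 3 to 60 N. Pads are 20 mm wide; open, the fingers measure 119 mm over their backs; the gripper's body (75 mm by 180 mm) begins 59 mm behind the grasp point.
Start: joints at [-1.401, 0.491, 1.559, -0, 1.092, -0.106], TCP at [170.22, -601.39, 233.661] pointing down, gripper open.
Joint ranges: [-3.1, 3.1], [-0.84, 2.19], [0.05, 2.79], [-1.13, 4.28], [0.06, 2.93], [-2.69, 2.69]. Speed limits (rad/s): [2.22, 2.22, 2.79, 3.14, 3.14, 3.14].

### API

Orientations are given as [roll, pitch, yaw] about the fixed x, y, z axes, in that order (R = Rz(yaw) Ry(pitch) Rx(roll)).
In Python, from cell import state, read_camera, job_done gives the robot as it stands.
- The arm moves only by the tool arm_command, never from a script. Its argument "deltas" is a list of rows, each an object of numbers: "dx", "dy", "dz": the shift along the world's x, y, z in m; "yaw": the turn about the world's z in degrees. In form: [{"dx": .., "dy": .., "dz": .., "yaw": ..}, ...]. A call has 1 to 20 rows; each row shifts and turns the commanded pose from where the row before left it; what a row does not reach is not made up. A row lasts 1/10 s, in which the tool goes at most 50 mm and 8.59 degrees, less where a joint would pass 70% of its speed; a pose out of reach is approached as far as the arm can. A call with a gripper value outside its range is refused whole. "gripper" is the finger opening in m, from 0 to 0.0951, set as the call begins (left out, the last holds). The fingers move at their own pace and stop on an object; the grip force is fixed at half the most. Time passes only in rows, so rows that do not move let the fingers close. It gives the time, the measured TCP pose, the force, the opening and the grip force at its end, in the units of the state.
- state(): the state, without advancing time (a new reading comes with each control period).
- read_camera(name): name is "side" or "top" or "wrist"; returns a dict with "color" (420x560x3 uint8, red, green, blue), "range_z" (420x560 float32, mm along the optical axis (not along the pixel's ray), 0 where there is no reading), "fx", "fy", "cx", "cy" (pixels), "k1" (the pictures are not rectified: a ray, as slopes to the right and down, at radius r is drawn at 1 + k1 r^2 times it, then the intrinsics apply), "extrinsics" (4x4, takes a point from camera to world coordinates). Camera axes: x right, y up, looking along -z (the intrinsics and any distortion apply to the point x, -y, -z); pixel columns grow to the right and rows downward; lengths in mm; the calibration is good to about 2 mm. A picture is of the moment at which its call begins.
- job_done(): hands the job in; it is judged then, once.
The state is a dict: "t": time; "joints": joint angles; "qvel": joint speeds; "tau": joint torques, N m; "eef_pos": TCP position; "tcp_rot": TCP orientation; "ft_force": force on the tool from outside, world axes, zero at the start; "moment": the same for the moment, N m; "opening": opening from 0.0 (shut) to 1.0 (fully open); "grip_force": force on a finger pad.
Only numpy, scipy, OpenCV 4.12 (cv2) and the standard library are available. Lean on these libraries where they do the work, as an engineer would, in place of code of your own. Each camera call takes 0.05 s, during which the arm holds its last target. There are 200 camera calls.

### The job

Pick up the footed tube block and fit it into the pocket on top of the shaker: hook its far foot under the fixed lip at the back of the pocket, let it down, and press the near end until the spring latch clicks over the near foot and the block sits flat. Do not force it, and leave everything else on the bench where it is.

Things in the scene. Friction and masses are not known exactly. Their poses are not given: they have to be found in the camera images.
- block_mid (a point): Centre (half-way up) of the footed aluminium tube block: loose, 0.31 to 0.43 kg, 76 long (x) x 46 wide (y) x 56 high, same both ways round. Base plate 76 x 46 x 10; on it a body 60 x 46 x 46, so a foot 8 long, 10 thick sticks out at each end; long sides flush. 5 x 4 small holes on a top that is solid to press on. No pose while held.
- block_grip (a point): Point of the block 15 mm below the middle of its top, same axes as block_mid: take it here, across its width (y). Once home only its upper 38 mm stand above the pocket's rim, so fingertips must not reach lower than 34 mm below its top.
- shaker: Heated tube shaker, cream bench unit fixed to the bench, 240 deep (x) x 220 wide (y), deck 100 high; origin under its centre, +x to its back, control panel with two dark blue knobs at its -x end. A grey metal carrier with the pocket stands in a well in its deck; a moat of 9 mm or more all round.
- pocket (a point): Nominal centre of the pocket's floor, 86 above the bench, axes as the shaker's. The carrier stopped somewhere on its orbit and its drive holds it: the real pocket, with lip and latch, lies up to 6 mm off along x and also up to 6 mm along y, to be found by feel; height and direction are true. Pocket 78 long (x) x 47.4 wide (y) x 18 deep, walls 8 to 10 thick; rim 104 above the bench.
- lip (a point): Nominal middle of the lower edge of the fixed lip on the pocket's far (+x) wall, along its whole width; shifts with the pocket. It overhangs the pocket by 4 mm, from 13.5 to 18 above the floor; a foot must go under it until it meets the wall. So the block must enter tilted, far end 20 to 25 degrees low, then be let down; straight down it cannot seat.
- latch_tip (a point): Nominal tip of the latch nose, at rest: 5 mm inside the near (-x) wall, 12 above the floor; shifts with the pocket. Steel, 24 wide, black tab behind; its upper face slopes out and up at 60 degrees to 19.8 above the floor. With the far foot home under the lip, the near foot laid on the nose rests about 17 above the floor, the block tilted about 13 degrees.
- latch (a joint): Spring latch: 0 with its nose fully in, grows to 0.007 m as the nose is pushed out (-x). 4 N hold it in, 8 N at 5 mm. Pressing down on the top of the block's near end, with about 12 to 22 N, drives the near foot past the nose, which then springs back over the foot.
- big_block_mid (a point): A bystander: a plain tube block without feet, 88 x 60 x 44, with 3 x 2 large holes; this point is its centre, half-way up.
- wire_rack: A bystander: white wire tube rack 103 x 63 x 64 high, origin under its centre.
- wash_bottle: A bystander: white wash bottle 72 across, 200 high, origin under its centre.
- beaker: A bystander: glass beaker 72 across, 90 high, origin under its centre.
- tube_box: A bystander: flat box 134 x 94 x 56 high, origin under its centre.
- marker: A bystander: marker pen 134 long, 14 thick, lying along its x.
- reagent: A bystander: amber bottle 60 across, 130 high, origin under its centre.

How it is judged (in metres and radians):
On the way:
1. the footed block is lifted clear of the bench (height (world z) of block_mid above 0.075 m), for 0.2 s.
At the end, for the whole second after the job is handed in: The block lies flat on the pocket's floor (centre 28 mm above it, within 2 mm; tilt under 0.03 rad; lengthwise in the pocket, centre within 12 mm of the pocket's nominal centre), the latch has sprung in over the near foot (within 2.5 mm of fully in), and the block is released and at rest (z of block_mid in the frame of pocket between 0.0255 and 0.0298 m and horizontal distance between block_mid and pocket below 0.012 m and angle between block_mid's own z axis and vertical below 0.03 rad and angle between the x axis of block_mid and the x axis of pocket, either way round below 0.08 rad and value of joint latch below 0.0025 m and linear speed of block below 0.02 m/s); the robot touches nothing.
It fails at once if the block is forced against the shaker with more than 40 N (contact force between block and shaker above 40 N).
It fails at once if the plain block is moved by more than 25 mm (distance of big_block_mid from where it was at the start of the episode above 0.025 m).
It fails at once if the wire rack is moved by more than 25 mm (distance of wire_rack from where it was at the start of the episode above 0.025 m).
It fails at once if a bottle, the beaker, the box or the marker is moved by more than 25 mm (distance of any of wash_bottle, beaker, tube_box, reagent, marker from where it was at the start of the episode above 0.025 m).
It also fails if it takes over 58 s, if anything falls off the work surface, if the arm or the gripper's body presses on something with over 40 N, if the wrist force passes 120 N, or if a joint passes its speed limit or range.

## Working session

There is one attempt and no reset: what is moved stays moved. The work goes in short steps, Python scripts to look and compute and a tool call to move; the robot and the scene stay as the last step left them, time stands still between calls to the robot, and variables do not carry over. Pictures are saved under pics/ and viewed, at most 10 in all, crops included, and the job is handed in when it is done.

Besides the shell and the picture viewer there is one more tool, called after "Call:" as a command line: name --argument value ..., lists and objects as JSON in quotes. arm_command: Moves the arm, as the interface text tells. Its arguments: {"type":"object","properties":{"deltas":{"type":"array"},"gripper":{"type":"number"}},"required":["deltas"]}

```bash
mkdir -p pics; ls
cat > h.py <<'E'
import numpy as np, cv2
from cell import state, read_camera, job_done
def grab(n,tag):
    c=read_camera(n); np.savez(f'pics/{tag}.npz',**c)
    cv2.imwrite(f'pics/{tag}.png',c['color'][:,:,::-1]); return c
def load(tag): return dict(np.load(f'pics/{tag}.npz'))
def rays(c,u,v):
    xd=(np.asarray(u,float)-c['cx'])/c['fx']; yd=(np.asarray(v,float)-c['cy'])/c['fy']
    x,y=xd,yd
    for _ in range(20):
        s=1+c['k1']*(x*x+y*y); x,y=xd/s,yd/s
    return np.stack([x,-y,-np.ones_like(x)],-1)
def at_depth(c,u,v):
    z=c['range_z'][np.asarray(v).astype(int),np.asarray(u).astype(int)]
    p=rays(c,u,v)*z[...,None]; E=c['extrinsics']
    return p@E[:3,:3].T+E[:3,3]
def at_z(c,u,v,z):
    E=c['extrinsics']; d=rays(c,u,v)@E[:3,:3].T
    return E[:3,3]+d*((z-E[2,3])/d[...,2])[...,None]
def proj(c,P):
    E=c['extrinsics']; q=(np.asarray(P,float)-E[:3,3])@E[:3,:3]
    x=q[...,0]/-q[...,2]; y=-q[...,1]/-q[...,2]; s=1+c['k1']*(x*x+y*y)
    return np.stack([c['fx']*x*s+c['cx'],c['fy']*y*s+c['cy']],-1)
def cloud(c):
    v,u=np.mgrid[0:420,0:560]; return at_depth(c,u,v)
def crop(tag,u0,v0,u1,v1,k,out):
    im=cv2.imread(f'pics/{tag}.png')[v0:v1,u0:u1]
    cv2.imwrite(f'pics/{out}.png',cv2.resize(im,None,fx=k,fy=k,interpolation=cv2.INTER_CUBIC))
E
python3 - <<'E'
from h import *
a=grab('top','top0')['color'];b=grab('side','side0')['color']
print(state())
E
```

```text
pics
{'t': 0.1, 'joints': array([-1.40060946e+00,  4.91523001e-01,  1.55939084e+00,  1.42721118e-05,
        1.09172002e+00, -1.05639937e-01]), 'qvel': array([-0.0010384 , -0.00044125, -0.00083323,  0.00033785,  0.00029091,
        0.00168651]), 'tau': array([ 1.49706826e-03, -6.13625979e+01, -2.58605647e+01,  6.93555479e-02,
        4.70127957e-02, -4.81866118e-05]), 'eef_pos': array([ 170.1808381 , -601.17580146,  233.1046378 ]), 'tcp_rot': array([-3.14055858e+00, -1.22377470e-04,  2.75820160e-01]), 'ft_force': array([ 0.39166844, -0.43821779, -0.22022297]), 'moment': array([ 0.02194543,  0.02436646, -0.04368414]), 'grip_force': 0.0, 'opening': 0.9985055597854905}
```

View pics/top0.png

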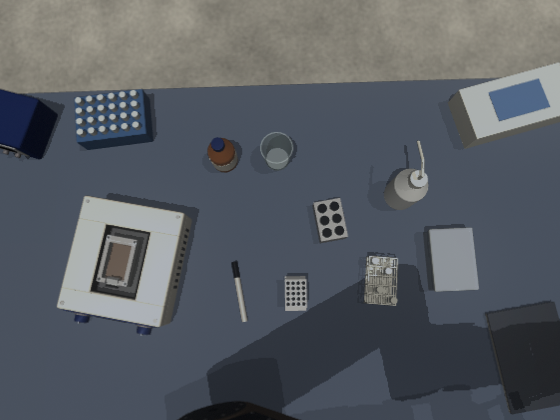

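View pics/side0.png

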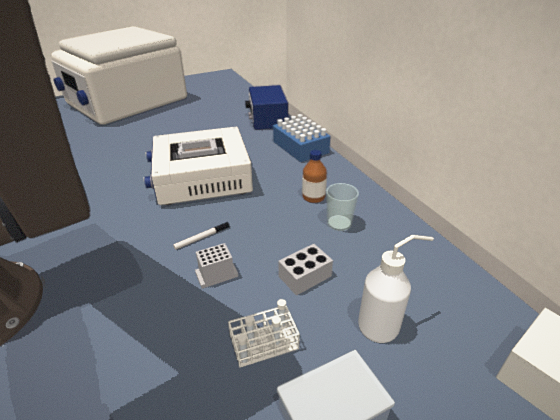

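Run:
```python
from h import *
t=load('top0'); s=load('side0')
a=cv2.imread('pics/top0.png')
A=cv2.resize(a[185:335,50:200],None,fx=3.6,fy=3.6,interpolation=cv2.INTER_CUBIC)
B=cv2.resize(a[265:325,270:320],(250,300),interpolation=cv2.INTER_CUBIC)
o=np.zeros((540,800,3),np.uint8);o[:540,:540]=A;o[:300,545:795]=B;cv2.imwrite('pics/c1.png',o)
print(t['extrinsics'].round(3),t['fx'],t['k1'])
P=cloud(t)
# block top: points z 50..62 near pixel
m=np.zeros((420,560),bool);m[265:325,270:320]=1
q=P[m&(abs(P[...,2]-56)<5)]; print('blk',len(q),q.mean(0),cv2.minAreaRect(q[:,:2].astype(np.float32)))
m=np.zeros((420,560),bool);m[180:340,50:200]=1
q=P[m&(abs(P[...,2]-100)<2.5)]; print('shk',len(q),q.mean(0),cv2.minAreaRect(q[:,:2].astype(np.float32)))
print(P[262,118],P[320,100],P[200,120])
```

```text
[[-2.600000e-02  9.860000e-01 -1.640000e-01  4.612960e+02]
 [-1.000000e+00 -2.900000e-02 -1.200000e-02 -9.052700e+01]
 [-1.700000e-02  1.630000e-01  9.860000e-01  1.042745e+03]
 [ 0.000000e+00  0.000000e+00  0.000000e+00  1.000000e+00]] 456.9483001397837 -0.009640417092272105
blk 610 [ 450.07822527 -110.86104035   56.93719103] ((450.52850341796875, -111.23795318603516), (44.585994720458984, 58.87333297729492), 88.42431640625)
shk 7904 [527.18257294 248.53464552 100.22874098] ((528.932861328125, 248.85536193847656), (218.74488830566406, 239.50616455078125), 78.20022583007812)
[524.35954682 259.10011566  87.52134654] [401.50433656 326.92024286   2.69151205] [674.06751556 289.75888497   3.03523471]
```

View pics/c1.png

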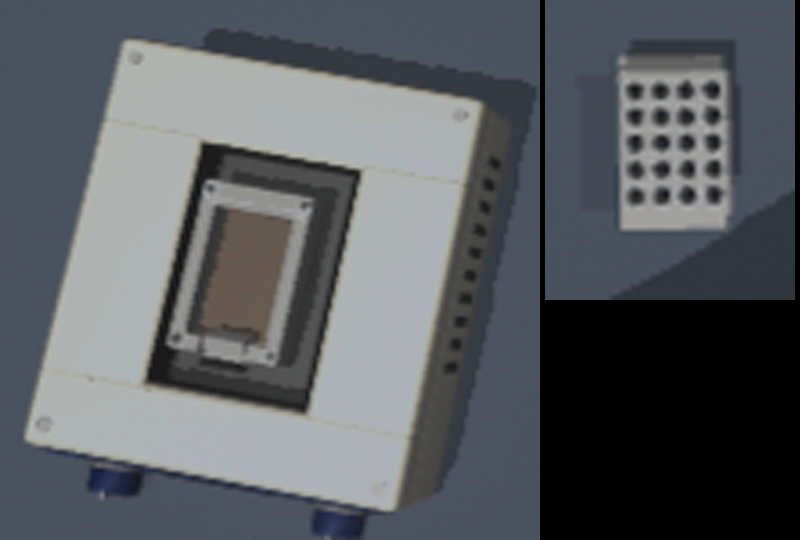

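Call:
arm_command --deltas '[{"dx":0.02,"dy":0.035,"yaw":-1.25},{"dx":0.02,"dy":0.035,"yaw":-1.25},{"dx":0.02,"dy":0.035,"yaw":-1.25},{"dx":0.02,"dy":0.035,"yaw":-1.25},{"dx":0.02,"dy":0.035,"yaw":-1.25},{"dx":0.02,"dy":0.035,"yaw":-1.25},{"dx":0.02,"dy":0.035,"yaw":-1.25},{"dx":0.02,"dy":0.035,"yaw":-1.25},{"dx":0.02,"dy":0.035,"yaw":-1.25},{"dx":0.02,"dy":0.035,"yaw":-1.25},{"dx":0.02,"dy":0.035,"yaw":-1.25},{"dx":0.02,"dy":0.035,"yaw":-1.25},{"dx":0.02,"dy":0.035,"yaw":-1.25},{"dx":0.02,"dy":0.035,"yaw":-1.2},{"dx":0,"dy":0},{"dx":0,"dy":0}]' --gripper 0.095

```text
$.deltas[0]: bad value
```

Run:
```python
from h import *
c=grab('wrist','w0'); s=state(); print(s['eef_pos'],np.degrees(s['tcp_rot']),s['ft_force'])
print(c['extrinsics'].round(3))
P=cloud(c)
m=(abs(P[...,2]-56)<4)&(np.hypot(P[...,0]-450,P[...,1]+111)<50)
q=P[m]; v,u=np.nonzero(m); print(len(q),q.mean(0),cv2.minAreaRect(q[:,:2].astype(np.float32)),u.min(),u.max(),v.min(),v.max())
```

```text
[ 170.21422028 -601.22715328  233.20688756] [-1.79955530e+02 -6.32949805e-03  1.58033565e+01] [-0.48875013  0.53859269 -0.34593485]
[[ 2.74000e-01  9.28000e-01  2.53000e-01  2.41471e+02]
 [-9.62000e-01  2.65000e-01  7.10000e-02 -5.80805e+02]
 [-1.00000e-03 -2.62000e-01  9.65000e-01  3.85300e+02]
 [ 0.00000e+00  0.00000e+00  0.00000e+00  1.00000e+00]]<stdin>:6: RuntimeWarning: Mean of empty slice.
  ret = um.true_divide(
Traceback (most recent call last):
ValueError: zero-size array to reduction operation minimum which has no identity
```

View pics/w0.png

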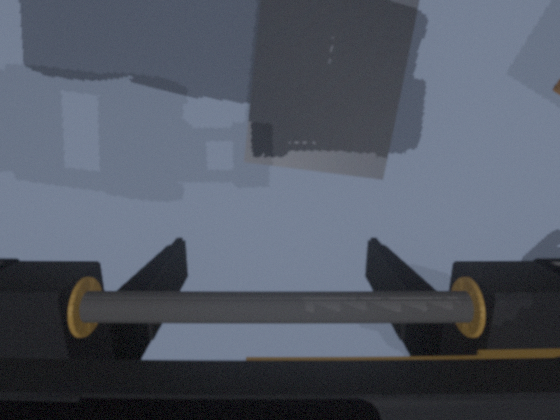

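Call:
arm_command --deltas '[{"dx":0.02,"dy":0.035,"dz":0,"yaw":-1.25},{"dx":0.02,"dy":0.035,"dz":0,"yaw":-1.25},{"dx":0.02,"dy":0.035,"dz":0,"yaw":-1.25},{"dx":0.02,"dy":0.035,"dz":0,"yaw":-1.25},{"dx":0.02,"dy":0.035,"dz":0,"yaw":-1.25},{"dx":0.02,"dy":0.035,"dz":0,"yaw":-1.25},{"dx":0.02,"dy":0.035,"dz":0,"yaw":-1.25},{"dx":0.02,"dy":0.035,"dz":0,"yaw":-1.25},{"dx":0.02,"dy":0.035,"dz":0,"yaw":-1.25},{"dx":0.02,"dy":0.035,"dz":0,"yaw":-1.25},{"dx":0.02,"dy":0.035,"dz":0,"yaw":-1.25},{"dx":0.02,"dy":0.035,"dz":0,"yaw":-1.25},{"dx":0.02,"dy":0.035,"dz":0,"yaw":-1.25},{"dx":0.02,"dy":0.035,"dz":0,"yaw":-1.2},{"dx":0,"dy":0,"dz":0,"yaw":0},{"dx":0,"dy":0,"dz":0,"yaw":0}]' --gripper 0.095

```text
t: 1.75
eef_pos: [450.3, -110.8, 233.5]
tcp_rot: [3.142, 0.0, -0.026]
ft_force: [0.5, -0.7, -0.3]
opening: 1.003
grip_force: 0.0
```

Run:
```python
from h import *
c=grab('wrist','w1'); s=state(); print(s['t'],s['eef_pos'],np.degrees(s['tcp_rot']),s['ft_force'])
P=cloud(c)
m=(abs(P[...,2]-56)<4)&(np.hypot(P[...,0]-450,P[...,1]+111)<50)
q=P[m]; v,u=np.nonzero(m); print(len(q),q.mean(0),cv2.minAreaRect(q[:,:2].astype(np.float32)),u.min(),u.max(),v.min(),v.max())
m=(abs(P[...,2]-10)<4)&(np.hypot(P[...,0]-450,P[...,1]+111)<60)
q=P[m];print(len(q),q.min(0),q.max(0))
```

```text
1.8 [ 450.00351553 -111.48452303  233.52339982] [ 1.79995173e+02  2.40318072e-02 -1.59556769e+00] [ 0.33429265 -0.78109884 -0.65438533]
2845 [ 450.48656864 -111.00747928   57.22484488] ((449.5332336425781, -110.82301330566406), (45.81833267211914, 59.5997314453125), 89.36487579345703) 253 300 162 222
351 [ 478.80245331 -133.790231      6.09683968] [487.4456447  -88.36482153  13.874385  ]
```

Call:
arm_command --deltas '[{"dx":0,"dy":0,"dz":-0.04,"yaw":0},{"dx":0,"dy":0,"dz":-0.04,"yaw":0},{"dx":0,"dy":0,"dz":-0.04,"yaw":0},{"dx":0,"dy":0,"dz":-0.03,"yaw":0},{"dx":0,"dy":0,"dz":-0.02,"yaw":0},{"dx":0,"dy":0,"dz":-0.015,"yaw":0},{"dx":0,"dy":0,"dz":-0.0075,"yaw":0},{"dx":0,"dy":0,"dz":0,"yaw":0}]'

```text
t: 2.6
eef_pos: [449.7, -112.2, 40.6]
tcp_rot: [-3.141, 0.001, -0.03]
ft_force: [0.6, 0.0, 0.5]
opening: 1.001
grip_force: 0.0
```

Call:
arm_command --deltas '[{"dx":0,"dy":0,"dz":0,"yaw":0},{"dx":0,"dy":0,"dz":0,"yaw":0},{"dx":0,"dy":0,"dz":0,"yaw":0},{"dx":0,"dy":0,"dz":0,"yaw":0},{"dx":0,"dy":0,"dz":0,"yaw":0},{"dx":0,"dy":0,"dz":0,"yaw":0},{"dx":0,"dy":0,"dz":0,"yaw":0},{"dx":0,"dy":0,"dz":0,"yaw":0}]' --gripper 0.03

```text
t: 3.4
eef_pos: [450.2, -111.3, 41.2]
tcp_rot: [3.142, 0.0, -0.029]
ft_force: [0.3, -0.0, 2.2]
opening: 0.482
grip_force: 29.9
```

Call:
arm_command --deltas '[{"dx":0,"dy":0,"dz":0.02,"yaw":0},{"dx":0,"dy":0,"dz":0.035,"yaw":0},{"dx":0,"dy":0,"dz":0.035,"yaw":0},{"dx":0,"dy":0,"dz":0.035,"yaw":0},{"dx":0,"dy":0,"dz":0.035,"yaw":0},{"dx":0.0188,"dy":0.0275,"dz":0,"yaw":-0.85},{"dx":0.0188,"dy":0.0275,"dz":0,"yaw":-0.85},{"dx":0.0188,"dy":0.0275,"dz":0,"yaw":-0.85},{"dx":0.0188,"dy":0.0275,"dz":0,"yaw":-0.85},{"dx":0.0188,"dy":0.0275,"dz":0,"yaw":-0.85},{"dx":0.0188,"dy":0.0275,"dz":0,"yaw":-0.85},{"dx":0.0188,"dy":0.0275,"dz":0,"yaw":-0.85},{"dx":0.0188,"dy":0.0275,"dz":0,"yaw":-0.85},{"dx":0.0188,"dy":0.0275,"dz":0,"yaw":-0.85},{"dx":0.0188,"dy":0.0275,"dz":0,"yaw":-0.85},{"dx":0.0188,"dy":0.0275,"dz":0,"yaw":-0.85},{"dx":0.0188,"dy":0.0275,"dz":0,"yaw":-0.85},{"dx":0,"dy":0,"dz":0,"yaw":0}]'

```text
t: 5.2
eef_pos: [676.6, 221.6, 199.4]
tcp_rot: [3.142, 0.001, -0.205]
ft_force: [-0.7, -1.0, -4.5]
opening: 0.482
grip_force: 29.9
```

```bash
cat > side.py <<'E'
from h import *
import sys
# block seen by side camera: fit line of its upper face points, in shaker axes
tag=sys.argv[1]; c=grab('side',tag); s=state(); print(s['t'],s['eef_pos'],np.degrees(s['tcp_rot']),s['ft_force'],s['opening'])
P=cloud(c); e=s['eef_pos']; a=s['tcp_rot'][2]
x=np.array([np.cos(a),np.sin(a)]); y=np.array([-np.sin(a),np.cos(a)])
d=P[...,:2]-e[:2]; lx=d@x; ly=d@y; lz=P[...,2]-e[2]
m=(abs(lx)<55)&(abs(ly+23)<4)&(lz<22)&(lz>-62)&(c['range_z']>0)
v,u=np.nonzero(m); print(len(v),u.min(),u.max(),v.min(),v.max())
r=cv2.minAreaRect(np.stack([lx[m],lz[m]],-1).astype(np.float32)); print(r)
u0,u1,v0,v1=max(u.min()-40,0),u.max()+40,max(v.min()-40,0),v.max()+40
crop(tag,u0,v0,u1,v1,4,tag+'c'); print('crop origin',u0,v0)
E
python3 side.py s1
python3 - <<'E'
from h import *
# precise pocket from top image: wrist now
c=grab('wrist','w2'); 
print(c['extrinsics'].round(2))
E
```

```text
5.25 [675.65486931 220.03325418 199.36722945] [ 1.79942109e+02  1.21556471e-01 -1.17399065e+01] [-1.5208396  -1.43265349 -4.71158534] 0.48420928667392654
343 241 269 102 125
((-1.2044944763183594, -8.82912826538086), (73.67518615722656, 59.11708068847656), 0.275265634059906)
crop origin 201 62
[[-2.0000e-01  9.4000e-01  2.6000e-01  7.4851e+02]
 [-9.8000e-01 -1.9000e-01 -5.0000e-02  2.0559e+02]
 [ 0.0000e+00 -2.6000e-01  9.6000e-01  3.5137e+02]
 [ 0.0000e+00  0.0000e+00  0.0000e+00  1.0000e+00]]
```

Call:
arm_command --deltas '[{"dx":0,"dy":0,"dz":-0.02,"yaw":0},{"dx":0,"dy":0,"dz":-0.02,"yaw":0},{"dx":0,"dy":0,"dz":-0.012,"yaw":0},{"dx":0,"dy":0,"dz":-0.004,"yaw":0},{"dx":0,"dy":0,"dz":-0.001,"yaw":0},{"dx":0,"dy":0,"dz":-0.001,"yaw":0},{"dx":0,"dy":0,"dz":-0.001,"yaw":0},{"dx":0,"dy":0,"dz":0,"yaw":0}]'

```text
t: 6.1
eef_pos: [676.0, 218.6, 142.7]
tcp_rot: [-3.141, -0.001, -0.207]
ft_force: [0.9, -0.2, -3.7]
opening: 0.487
grip_force: 29.9
```

Call:
arm_command --deltas '[{"dx":0.001,"dy":-0.0002,"dz":-0.001,"yaw":0},{"dx":0.001,"dy":-0.0002,"dz":-0.001,"yaw":0},{"dx":0,"dy":0,"dz":0,"yaw":0}]'

```text
t: 6.4
eef_pos: [677.9, 218.1, 140.8]
tcp_rot: [3.142, -0.0, -0.207]
ft_force: [-1.8, -0.8, 3.4]
opening: 0.48
grip_force: 30.0
```

Call:
arm_command --deltas '[{"dx":0.001,"dy":-0.0002,"dz":-0.001,"yaw":0},{"dx":0.001,"dy":-0.0002,"dz":-0.001,"yaw":0},{"dx":0.001,"dy":-0.0002,"dz":-0.001,"yaw":0},{"dx":0,"dy":0,"dz":0,"yaw":0}]'

```text
t: 6.8
eef_pos: [681.5, 217.4, 138.2]
tcp_rot: [-3.141, -0.002, -0.207]
ft_force: [-0.1, -1.2, 5.2]
opening: 0.484
grip_force: 30.0
```

```bash
python3 side.py s2
```

```text
6.85 [681.45570204 217.37049148 138.12809271] [-1.79984103e+02 -1.02575157e-01 -1.18503345e+01] [-1.49785606 -1.40789761  4.79567031] 0.4802657427335307
370 239 271 125 148
((-9.987545013427734, -9.10219955444336), (59.21666717529297, 87.23173522949219), 87.77948760986328)
crop origin 199 85
```

Call:
arm_command --deltas '[{"dx":0.001,"dy":-0.0002,"dz":-0.001,"yaw":0},{"dx":0.001,"dy":-0.0002,"dz":-0.001,"yaw":0},{"dx":0.001,"dy":-0.0002,"dz":-0.001,"yaw":0},{"dx":0.001,"dy":-0.0002,"dz":-0.001,"yaw":0},{"dx":0,"dy":0,"dz":0,"yaw":0}]'

```text
t: 7.35
eef_pos: [685.7, 216.5, 134.3]
tcp_rot: [-3.141, -0.002, -0.207]
ft_force: [0.2, -2.4, 5.6]
opening: 0.48
grip_force: 30.0
```

Call:
arm_command --deltas '[{"dx":0.001,"dy":-0.0002,"dz":-0.001,"yaw":0},{"dx":0.001,"dy":-0.0002,"dz":-0.001,"yaw":0},{"dx":0.001,"dy":-0.0002,"dz":-0.001,"yaw":0},{"dx":0.001,"dy":-0.0002,"dz":-0.001,"yaw":0},{"dx":0.001,"dy":-0.0002,"dz":-0.001,"yaw":0},{"dx":0,"dy":0,"dz":0,"yaw":0}]'

```text
t: 7.95
eef_pos: [690.5, 215.5, 129.0]
tcp_rot: [-3.141, -0.002, -0.207]
ft_force: [0.3, -2.9, 4.6]
opening: 0.484
grip_force: 30.0
```

```bash
python3 side.py s3
python3 - <<'E'
import cv2,numpy as np
im=cv2.imread('pics/s3.png')[85:195,185:305]
cv2.imwrite('pics/s3c.png',cv2.resize(im,None,fx=5,fy=5,interpolation=cv2.INTER_CUBIC))
E
```

```text
8.0 [690.50400299 215.57152654 129.06779238] [-1.79986917e+02 -1.08060802e-01 -1.18459363e+01] [ 0.16475681 -1.66371722  5.38517842] 0.48523180551876977
362 242 272 128 149
((-10.922224044799805, -8.481758117675781), (57.37297821044922, 77.275634765625), 76.44398498535156)
crop origin 202 88
```

View pics/s3c.png

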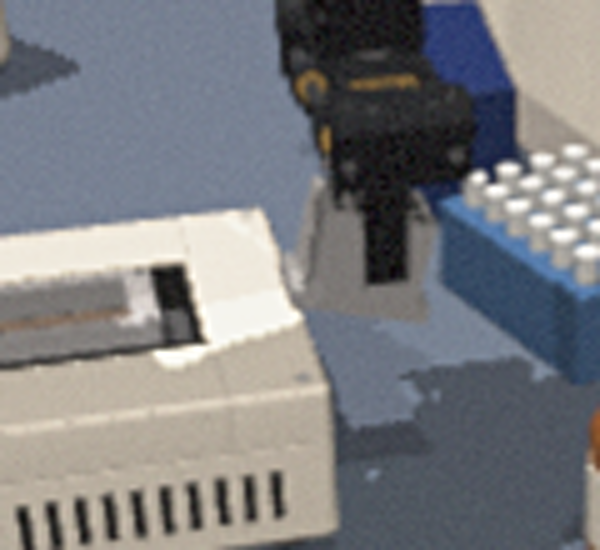

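Call:
arm_command --deltas '[{"dx":-0.001,"dy":0.0002,"dz":-0.001,"yaw":0},{"dx":-0.0005,"dy":0.0001,"dz":-0.001,"yaw":0},{"dx":0,"dy":0,"dz":-0.001,"yaw":0},{"dx":0,"dy":0,"dz":-0.001,"yaw":0},{"dx":0,"dy":0,"dz":0,"yaw":0}]'

```text
t: 8.5
eef_pos: [691.0, 215.4, 126.5]
tcp_rot: [-3.14, -0.007, -0.207]
ft_force: [6.7, -5.0, 9.3]
opening: 0.483
grip_force: 30.0
```

```bash
python3 side.py s4
```

```text
8.55 [691.00509597 215.42204528 126.45976767] [-179.91078433   -0.41615558  -11.85577229] [ 6.57802432 -4.18592474  9.79599607] 0.4822075422641458
355 243 272 129 150
((-10.159547805786133, -7.278831481933594), (57.3852424621582, 76.0933837890625), 74.19180297851562)
crop origin 203 89
```

Call:
arm_command --deltas '[{"dx":0,"dy":0,"dz":0.005,"yaw":0},{"dx":0,"dy":0,"dz":0.015,"yaw":0},{"dx":0,"dy":0,"dz":0.02,"yaw":0},{"dx":0,"dy":0,"dz":0.01,"yaw":0},{"dx":0,"dy":0,"dz":0,"yaw":0}]'

```text
t: 9.05
eef_pos: [688.8, 216.4, 176.0]
tcp_rot: [-3.141, -0.002, -0.207]
ft_force: [-0.2, -0.3, -4.5]
opening: 0.484
grip_force: 30.0
```

```bash
python3 side.py s5
python3 - <<'E'
from h import *
im=cv2.imread('pics/s5.png')[90:160,220:300]
cv2.imwrite('pics/s5c.png',cv2.resize(im,None,fx=8,fy=8,interpolation=cv2.INTER_CUBIC))
# predicted outline of the -y face for tilts
c=load('s5'); s=state(); e=s['eef_pos'];a=s['tcp_rot'][2]
X=np.array([np.cos(a),np.sin(a),0]);Y=np.array([-np.sin(a),np.cos(a),0]);Z=np.array([0,0,1.])
pts=[(-38,-41),(38,-41),(38,-31),(30,-31),(30,15),(-30,15),(-30,-31),(-38,-31)]
for t in (15,20,25):
    th=np.radians(t); out=[]
    for x,z in pts:
        q=e+X*(x*np.cos(th)+z*np.sin(th))+Z*(-x*np.sin(th)+z*np.cos(th))-Y*23
        out.append(((proj(c,q)-[220,90])*8).round(0))
    print(t,[tuple(map(int,o)) for o in out])
E
```

```text
9.1 [688.311057   216.2883855  174.67101808] [-1.79980518e+02 -4.28948770e-02 -1.18387190e+01] [ 0.08178048  0.68076011 -3.92562653] 0.48437853029856215
367 241 271 111 133
((-8.643424987792969, -5.529239654541016), (57.092620849609375, 76.72785949707031), 72.63584899902344)
crop origin 201 71
15 [(185, 332), (409, 361), (416, 333), (393, 330), (425, 198), (244, 171), (215, 306), (191, 303)]
20 [(176, 320), (396, 368), (406, 341), (383, 336), (427, 207), (250, 164), (209, 297), (185, 292)]
25 [(169, 308), (383, 375), (395, 348), (373, 341), (428, 215), (256, 158), (203, 288), (180, 281)]
```

View pics/s5c.png

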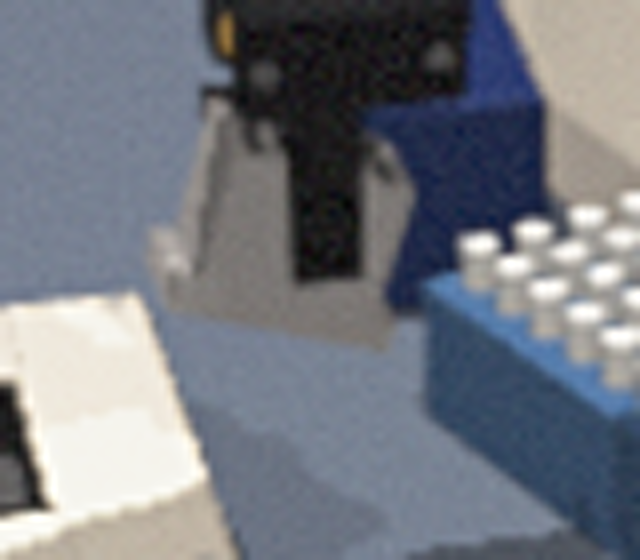

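Call:
arm_command --deltas '[{"dx":0,"dy":0,"dz":0.03,"yaw":0},{"dx":0,"dy":0,"dz":0.03,"yaw":0},{"dx":-0.032,"dy":0.0066,"dz":0,"yaw":0},{"dx":-0.032,"dy":0.0066,"dz":0,"yaw":0},{"dx":-0.032,"dy":0.0066,"dz":0,"yaw":0},{"dx":-0.032,"dy":0.0066,"dz":0,"yaw":0},{"dx":-0.032,"dy":0.0066,"dz":0,"yaw":0},{"dx":-0.032,"dy":0.0066,"dz":0,"yaw":0},{"dx":-0.032,"dy":0.0066,"dz":0,"yaw":0},{"dx":-0.032,"dy":0.0066,"dz":0,"yaw":0},{"dx":0,"dy":0,"dz":0,"yaw":0},{"dx":0,"dy":0,"dz":0,"yaw":0}]'

```text
t: 10.3
eef_pos: [431.9, 269.1, 234.0]
tcp_rot: [3.141, 0.0, -0.206]
ft_force: [1.2, 0.6, -4.1]
opening: 0.48
grip_force: 30.0
```

Run:
```python
from h import *
c=grab('wrist','w3'); s=state(); print(s['t'],s['eef_pos'],np.degrees(s['tcp_rot']))
q=proj(c,[529,249,104]); print(q)
u,v=q.astype(int); u0=max(0,min(u-100,360)); v0=max(0,min(v-75,270)); print('origin',u0,v0)
crop('w3',u0,v0,u0+200,v0+150,4,'w3c')
```

```text
10.35 [432.56866323 268.99580232 233.9304775 ] [ 1.79991750e+02 -3.33467795e-03 -1.18277685e+01]
[276.68440227  79.92750325]
origin 176 4
```

View pics/w3c.png

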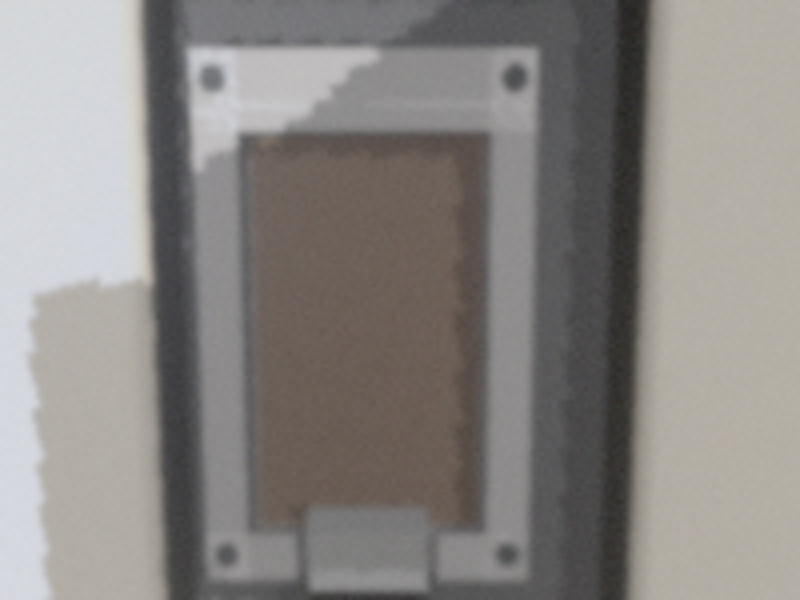

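Run:
```python
from h import *
c=load('w3')
px=np.array([(240,133),(488,133),(252,528),(482,530),(190,47),(538,47),(208,580),(528,580),(152,300),(640,300),(305,507),(430,507)],float)
z=np.array([104]*8+[100]*2+[98]*2,float)
uv=px/4+[176,4]-0.375
P=np.array([at_z(c,np.array(u),np.array(v),zz) for (u,v),zz in zip(uv,z)])
a=np.radians(-11.83); R=np.array([[np.cos(a),np.sin(a)],[-np.sin(a),np.cos(a)]])
L=(P[:,:2]-[529,249])@R.T
for n,l,p in zip('lipL lipR nearL nearR oTL oTR oBL oBR wellL wellR noseL noseR'.split(),L,P): print(n,l.round(1),p.round(1))
m=L[[0,1,2,3],1].mean(); print('y mid inner',m,'outer',L[4:8,1].mean(),'x mid inner',(L[2:4,0].mean()+L[0:2,0].mean()+4)/2,'outer',L[4:8,0].mean())
print('left line slope',np.degrees(np.arctan2(*(L[0]-L[2])[::-1])),np.degrees(np.arctan2(*(L[1]-L[3])[::-1])))
# top cam deck fit using edges
t=load('top0');P=cloud(t);m=np.zeros((420,560),bool);m[180:340,50:200]=1
# rim from depth in top + wrist: 
for nm,cc in (('top',t),('w',c)):
    P=cloud(cc); m=(abs(P[...,2]-104)<1.8)&(np.hypot(P[...,0]-529,P[...,1]-249)<75); q=P[m]
    l=(q[:,:2]-[529,249])@R.T; k=abs(l[:,1])<42; print(nm,k.sum(),l[k].min(0),l[k].max(0))
    m=(abs(P[...,2]-87)<2.5)&(np.hypot(P[...,0]-529,P[...,1]-249)<60); l=(P[m][:,:2]-[529,249])@R.T; print('floor',len(l),l.min(0),l.max(0),l.mean(0))
```

```text
lipL [30.5 30.8] [565.2 272.9 104. ]
lipR [ 30.6 -15.6] [555.8 227.5 104. ]
nearL [-42.2  30.3] [493.9 287.3 104. ]
nearR [-42.5 -15.6] [484.2 242.4 104. ]
oTL [45.2 39.6] [581.4 278.5 104. ]
oTR [ 45.3 -24.5] [568.4 215.7 104. ]
oBL [-52.5  39.4] [485.7 298.3 104. ]
oBR [-52.3 -25.1] [472.6 235.2 104. ]
wellL [ 1.3 49.1] [540.3 296.8 100. ]
wellR [  1.5 -45.9] [521.1 203.7 100. ]
noseL [-38.3  20. ] [495.6 276.5  98. ]
noseR [-38.3  -5.3] [490.5 251.6  98. ]
y mid inner 7.460959783925892 outer 7.356799173710339 x mid inner -3.866494357104413 outer -3.5508816191575203
left line slope 0.39872293305130113 0.05778752634771149
top 487 [-73.8610047  -33.15517294] [74.19446819 39.7369488 ]
floor 625 [-50.93338816 -25.35239443] [44.4381092  47.03409353] [-3.59554104  9.60700479]
w 4160 [-73.33164434 -24.94993329] [45.07096264 39.71361011]
floor 5771 [-52.01201061 -44.04935402] [41.75793568 46.86353551] [-2.98056568  7.21220963]
```

Call:
arm_command --deltas '[{"dx":0.0337,"dy":-0.0045,"dz":0,"yaw":0},{"dx":0.0337,"dy":-0.0045,"dz":0,"yaw":0},{"dx":0.0337,"dy":-0.0044,"dz":0,"yaw":0},{"dx":0,"dy":0,"dz":-0.03,"yaw":0},{"dx":0,"dy":0,"dz":-0.03,"yaw":0},{"dx":0,"dy":0,"dz":-0.011,"yaw":0},{"dx":0,"dy":0,"dz":0,"yaw":0},{"dx":0,"dy":0,"dz":0,"yaw":0}]'

```text
t: 11.15
eef_pos: [534.1, 255.6, 164.0]
tcp_rot: [-3.141, -0.001, -0.207]
ft_force: [0.6, -0.1, -3.7]
opening: 0.48
grip_force: 30.0
```

Run:
```python
from h import *
c=grab('wrist','w4'); s=state(); e=s['eef_pos']; print(s['t'],e,np.degrees(s['tcp_rot']),s['ft_force'])
a=s['tcp_rot'][2]
print(proj(c,e+np.array([22,0,-50])), proj(c,[562,249,104]))
im=cv2.imread('pics/w4.png')[100:280,180:380]
cv2.imwrite('pics/w4c.png',cv2.resize(im,None,fx=3.3,fy=3.3,interpolation=cv2.INTER_CUBIC))
```

```text
11.2 [534.163589   255.7150028  164.42702524] [-1.79947195e+02 -9.62354568e-02 -1.18497633e+01] [ 0.85315329 -0.06009622 -3.32607899]
[269.22297914 204.0952479 ] [278.11897132 188.92491642]
```

View pics/w4.png

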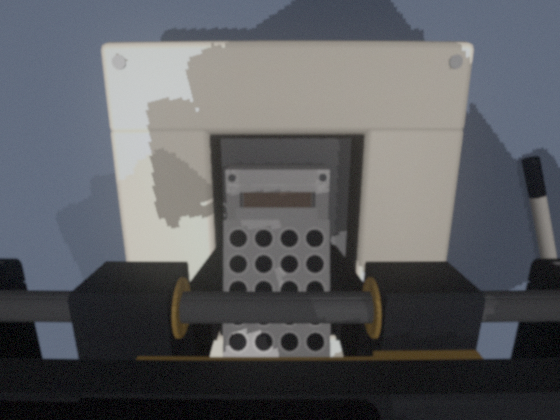

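Run:
```python
from h import *
c=load('w4'); g=c['color'].astype(int)
for r in (172,180,200,216,222): print(r,[tuple(x) if 0 else int(x.sum()/3) for x in g[r,214:344]])
P=cloud(c)
for r in (180,200,218): print(r,P[r,220:340:6,2].round(0))
```

```text
172 [52, 49, 47, 48, 42, 43, 48, 53, 59, 67, 83, 107, 121, 130, 126, 125, 120, 124, 126, 129, 128, 126, 125, 125, 125, 123, 120, 123, 122, 124, 122, 120, 120, 122, 119, 122, 119, 120, 122, 120, 118, 120, 123, 121, 121, 119, 121, 122, 123, 120, 120, 121, 121, 119, 121, 122, 121, 122, 122, 121, 123, 122, 120, 123, 122, 119, 122, 123, 121, 123, 120, 123, 122, 121, 122, 125, 123, 122, 123, 124, 123, 124, 121, 123, 122, 124, 124, 124, 122, 122, 124, 123, 122, 122, 123, 123, 124, 123, 122, 124, 126, 124, 126, 130, 132, 134, 135, 132, 131, 131, 132, 133, 135, 136, 129, 114, 94, 78, 76, 73, 78, 75, 75, 66, 61, 64, 62, 58, 64, 64]
180 [54, 50, 46, 43, 46, 46, 50, 50, 56, 65, 78, 97, 115, 114, 106, 92, 85, 80, 78, 84, 93, 112, 124, 128, 128, 122, 122, 121, 122, 120, 122, 120, 121, 121, 121, 120, 122, 118, 119, 120, 121, 119, 121, 121, 122, 120, 118, 120, 121, 122, 123, 122, 122, 121, 123, 122, 120, 121, 120, 122, 120, 121, 121, 123, 122, 123, 119, 122, 121, 122, 119, 121, 122, 123, 123, 119, 122, 123, 121, 122, 121, 123, 123, 121, 122, 121, 123, 123, 122, 122, 122, 120, 120, 124, 123, 124, 123
[... 1558 characters left out ...]
125, 127, 125, 124, 126, 127, 127, 128, 129, 128, 126, 128, 129, 123, 120, 113, 111, 106, 109, 109, 107, 109, 108, 109, 109, 104, 108, 107, 108, 107, 108, 105, 106, 108, 105, 109, 107, 110, 108, 106, 106, 106, 107, 107, 107, 105, 109, 108, 108, 107, 107, 105, 105, 109, 106, 108, 106, 105, 109, 110, 108, 108, 105, 102, 87, 80, 71, 70, 70, 64, 62, 59, 57, 62, 62, 61, 61, 59, 63]
180 [ 82. 105. 105. 106. 105. 106. 106. 104. 105. 105. 106. 104. 107. 105.
 106. 105. 105. 106. 105.  73.]
200 [ 87.  73. 105. 106.  88.  88.  88.  88.  87.  87.  87.  89.  87.  87.
  87.  86. 105. 106. 103.  75.]
218 [ 89.  74. 105. 128. 128. 128. 127. 129. 128. 128. 127. 128. 127. 128.
 128. 128. 129. 105.  74.  75.]
```

Run:
```python
from h import *
c=load('w4'); P=cloud(c); e=np.array([534.16,255.7]); a=np.radians(-11.85)
R=np.array([[np.cos(a),np.sin(a)],[-np.sin(a),np.cos(a)]])
for r in range(206,230,2):
    k=np.nonzero(P[r,200:360,2]>114)[0]
    if len(k): 
        i,j=k.min()+200,k.max()+200
        z=np.median(P[r,i+5:j-5,2]); q=at_z(c,np.array([i-.5,j+.5]),np.array([r,r]),z)
        l=(q[:,:2]-e)@R.T; print(r,i,j,z.round(1),l.round(1).tolist(),'mid',l[:,1].mean().round(2))
for r in (194,198,202):
    q=at_z(c,np.array([239.5,315.2]),np.array([r,r]),104.); l=(q[:,:2]-e)@R.T; print('pocket',r,l.round(1).tolist(),l[:,1].mean().round(2))
# lip edge row near column 277: profile
print([int(x) for x in c['color'][184:212,278].mean(-1)])
q=at_z(c,np.array([232.,322.5]),np.array([180,180]),104.); print('screws',((q[:,:2]-e)@R.T).round(1))
```

```text
206 304 304 nan [[nan, nan], [nan, nan]] mid nan
208 236 317 126.2 [[22.3, 23.4], [22.3, -23.1]] mid 0.17
210 236 317 126.6 [[21.2, 23.4], [21.3, -23.1]] mid 0.17
212 236 317 127.0 [[20.1, 23.4], [20.2, -23.1]] mid 0.17
214 209 332 126.9 [[18.9, 38.8], [19.0, -31.7]] mid 3.58
216 222 317 127.5 [[17.9, 31.4], [18.0, -23.1]] mid 4.14
218 236 317 128.2 [[16.9, 23.4], [17.0, -23.0]] mid 0.16
220 224 329 172.3 [[29.4, 23.2], [29.4, -22.8]] mid 0.21
222 224 329 172.6 [[28.5, 23.2], [28.6, -22.8]] mid 0.2
224 224 329 172.7 [[27.7, 23.2], [27.7, -22.8]] mid 0.2
226 224 329 173.3 [[27.0, 23.2], [27.0, -22.7]] mid 0.2
228 224 329 173.6 [[26.1, 23.1], [26.2, -22.7]] mid 0.2
pocket 194 [[25.3, 23.4], [25.4, -24.1]] -0.37
pocket 198 [[22.8, 23.4], [22.8, -24.2]] -0.37
pocket 202 [[20.2, 23.5], [20.2, -24.3]] -0.38
[125, 124, 120, 122, 118, 111, 101, 94, 84, 72, 69, 66, 64, 64, 67, 67, 65, 63, 66, 68, 67, 66, 74, 86, 98, 105, 107, 107]
screws [[ 34.2  27.8]
 [ 34.3 -28.4]]
  return _methods._mean(a, axis=axis, dtype=dtype,
  ret = ret.dtype.type(ret / rcount)
```

Call:
arm_command --deltas '[{"dx":-0.0001,"dy":-0.0005,"dz":-0.006,"yaw":0},{"dx":0,"dy":0,"dz":-0.004,"yaw":0},{"dx":0,"dy":0,"dz":-0.002,"yaw":0},{"dx":0,"dy":0,"dz":-0.001,"yaw":0},{"dx":0,"dy":0,"dz":-0.001,"yaw":0},{"dx":0,"dy":0,"dz":-0.001,"yaw":0},{"dx":0,"dy":0,"dz":0,"yaw":0}]'

```text
t: 11.9
eef_pos: [533.3, 255.0, 148.1]
tcp_rot: [3.141, 0.0, -0.207]
ft_force: [0.6, -0.0, -3.9]
opening: 0.484
grip_force: 30.0
```

Call:
arm_command --deltas '[{"dx":0,"dy":0,"dz":-0.001,"yaw":0},{"dx":0,"dy":0,"dz":-0.001,"yaw":0},{"dx":0,"dy":0,"dz":-0.001,"yaw":0},{"dx":0,"dy":0,"dz":0,"yaw":0}]'

```text
t: 12.3
eef_pos: [533.3, 255.0, 145.0]
tcp_rot: [3.141, 0.0, -0.207]
ft_force: [-0.2, -0.5, -5.1]
opening: 0.482
grip_force: 30.0
```

Call:
arm_command --deltas '[{"dx":0,"dy":0,"dz":-0.002,"yaw":0},{"dx":0,"dy":0,"dz":-0.002,"yaw":0},{"dx":0,"dy":0,"dz":-0.002,"yaw":0},{"dx":0,"dy":0,"dz":-0.001,"yaw":0},{"dx":0,"dy":0,"dz":-0.001,"yaw":0},{"dx":0,"dy":0,"dz":0,"yaw":0}]'

```text
t: 12.9
eef_pos: [533.3, 255.0, 137.0]
tcp_rot: [3.141, 0.0, -0.207]
ft_force: [-0.2, -0.3, -4.4]
opening: 0.482
grip_force: 30.0
```

Call:
arm_command --deltas '[{"dx":0,"dy":0,"dz":-0.0005,"yaw":0},{"dx":0,"dy":0,"dz":-0.0005,"yaw":0},{"dx":0,"dy":0,"dz":0,"yaw":0}]'

```text
t: 13.2
eef_pos: [533.3, 255.0, 136.1]
tcp_rot: [3.141, 0.0, -0.207]
ft_force: [-0.1, 0.9, -4.4]
opening: 0.488
grip_force: 30.0
```

Call:
arm_command --deltas '[{"dx":0,"dy":0,"dz":-0.0005,"yaw":0},{"dx":0,"dy":0,"dz":-0.0005,"yaw":0},{"dx":0,"dy":0,"dz":-0.0005,"yaw":0},{"dx":0,"dy":0,"dz":0,"yaw":0}]'

```text
t: 13.6
eef_pos: [533.3, 255.0, 134.6]
tcp_rot: [3.141, 0.0, -0.207]
ft_force: [-0.2, 0.3, -3.7]
opening: 0.486
grip_force: 30.0
```

Call:
arm_command --deltas '[{"dx":0,"dy":0,"dz":-0.0005,"yaw":0},{"dx":0,"dy":0,"dz":-0.0005,"yaw":0},{"dx":0,"dy":0,"dz":0,"yaw":0}]'

```text
t: 13.9
eef_pos: [533.4, 255.0, 134.2]
tcp_rot: [-3.141, -0.0, -0.207]
ft_force: [-3.0, -0.7, 3.2]
opening: 0.483
grip_force: 30.0
```

Call:
arm_command --deltas '[{"dx":0,"dy":0,"dz":0.0005,"yaw":0},{"dx":0.0015,"dy":-0.0003,"dz":0.0008,"yaw":0},{"dx":0.0015,"dy":-0.0003,"dz":0,"yaw":0},{"dx":0.0015,"dy":-0.0003,"dz":0,"yaw":0},{"dx":0.001,"dy":-0.0002,"dz":0,"yaw":0},{"dx":0,"dy":0,"dz":0,"yaw":0}]'

```text
t: 14.5
eef_pos: [538.9, 253.8, 134.8]
tcp_rot: [3.141, 0.0, -0.207]
ft_force: [0.1, 0.3, -3.9]
opening: 0.484
grip_force: 30.0
```

Call:
arm_command --deltas '[{"dx":0.001,"dy":-0.0002,"dz":0,"yaw":0},{"dx":0.001,"dy":-0.0002,"dz":0,"yaw":0},{"dx":0.0005,"dy":-0.0001,"dz":0,"yaw":0},{"dx":0,"dy":0,"dz":0,"yaw":0}]'

```text
t: 14.9
eef_pos: [541.4, 253.4, 135.0]
tcp_rot: [3.142, -0.0, -0.207]
ft_force: [-0.3, -0.2, -4.7]
opening: 0.483
grip_force: 30.0
```

Call:
arm_command --deltas '[{"dx":0.0005,"dy":-0.0001,"dz":0,"yaw":0},{"dx":0.0005,"dy":-0.0001,"dz":0,"yaw":0},{"dx":0,"dy":0,"dz":0,"yaw":0}]'

```text
t: 15.2
eef_pos: [542.3, 253.2, 135.0]
tcp_rot: [3.141, 0.0, -0.207]
ft_force: [-0.1, 0.6, -4.1]
opening: 0.483
grip_force: 30.0
```

Call:
arm_command --deltas '[{"dx":0.0005,"dy":-0.0001,"dz":0,"yaw":0},{"dx":0.0005,"dy":-0.0001,"dz":0,"yaw":0},{"dx":0,"dy":0,"dz":0,"yaw":0}]'

```text
t: 15.5
eef_pos: [542.6, 253.1, 134.9]
tcp_rot: [3.141, 0.002, -0.207]
ft_force: [-4.6, 1.7, -1.9]
opening: 0.478
grip_force: 30.0
```

Call:
arm_command --deltas '[{"dx":0,"dy":0,"dz":-0.0006,"yaw":0},{"dx":0,"dy":0,"dz":0,"yaw":0}]'

```text
t: 15.7
eef_pos: [542.6, 253.1, 134.3]
tcp_rot: [3.141, 0.001, -0.207]
ft_force: [-4.8, 1.6, -2.4]
opening: 0.481
grip_force: 30.0
```

Call:
arm_command --deltas '[{"dx":0,"dy":0,"dz":0,"yaw":0},{"dx":0,"dy":0,"dz":0,"yaw":0},{"dx":0,"dy":0,"dz":0,"yaw":0},{"dx":0,"dy":0,"dz":0,"yaw":0},{"dx":0,"dy":0,"dz":0,"yaw":0}]' --gripper 0.065

```text
t: 16.2
eef_pos: [543.5, 253.0, 134.5]
tcp_rot: [-3.142, -0.0, -0.207]
ft_force: [0.6, -0.1, -0.1]
opening: 0.685
grip_force: 0.0
```

Call:
arm_command --deltas '[{"dx":0,"dy":0,"dz":0.01,"yaw":0},{"dx":0,"dy":0,"dz":0.03,"yaw":0},{"dx":0,"dy":0,"dz":0.04,"yaw":0},{"dx":0,"dy":0,"dz":0,"yaw":0},{"dx":0,"dy":0,"dz":0,"yaw":0}]'

```text
t: 16.7
eef_pos: [543.5, 253.1, 215.7]
tcp_rot: [-3.14, -0.002, -0.207]
ft_force: [0.2, 0.8, -0.0]
opening: 0.686
grip_force: 0.0
```

Run:
```python
from h import *
c=grab('wrist','w5'); b=grab('side','s6'); s=state(); e=s['eef_pos'][:2]; print(s['t'],s['eef_pos'],s['ft_force'])
P=cloud(c); a=np.radians(-11.85); R=np.array([[np.cos(a),np.sin(a)],[-np.sin(a),np.cos(a)]])
L=(P[...,:2]-[526.8,257.0])@R.T
m=(abs(L[...,1])<18)&(abs(L[...,0])<45)&(P[...,2]>130)&(P[...,2]<165)
x,z=L[m][:,0],P[m][:,2]; k=np.polyfit(x,z,1)
for _ in range(3):
    g=abs(z-np.polyval(k,x))<2; k=np.polyfit(x[g],z[g],1)
print(g.sum(),k,'tilt',np.degrees(np.arctan(-k[0])),x[g].min(),x[g].max(), 'y',L[m][:,1].min(),L[m][:,1].max())
A=c['color'][130:330,190:370,::-1];B=b['color'][120:200,150:270,::-1]
o=np.zeros((400,760,3),np.uint8);o[:,:360]=cv2.resize(A,(360,400));o[:266,361:760]=cv2.resize(B,(399,266),interpolation=cv2.INTER_CUBIC);cv2.imwrite('pics/m5.png',o)
```

```text
16.8 [542.94870225 252.85913147 213.90958979] [1.00930811 0.91138153 0.75632897]
4808 [ -0.224801   152.79593251] tilt 12.669530602394403 -17.742456160359005 41.38735181350697 y -17.987589719818242 17.987121809367373
```

View pics/m5.png

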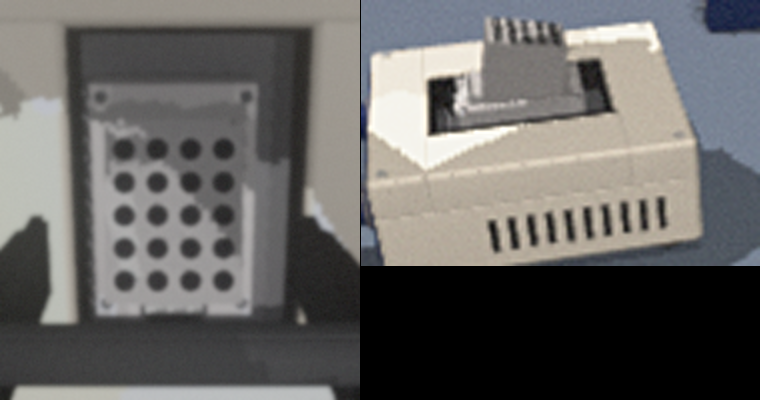

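Call:
arm_command --deltas '[{"dx":-0.0155,"dy":0.0035,"dz":0,"yaw":0},{"dx":-0.0155,"dy":0.0035,"dz":0,"yaw":0},{"dx":0,"dy":0,"dz":0,"yaw":0},{"dx":0,"dy":0,"dz":0,"yaw":0},{"dx":0,"dy":0,"dz":0,"yaw":0},{"dx":0,"dy":0,"dz":0,"yaw":0},{"dx":0,"dy":0,"dz":0,"yaw":0},{"dx":0,"dy":0,"dz":-0.015,"yaw":0},{"dx":0,"dy":0,"dz":-0.012,"yaw":0},{"dx":0,"dy":0,"dz":-0.005,"yaw":0},{"dx":0,"dy":0,"dz":0,"yaw":0}]' --gripper 0

```text
t: 17.9
eef_pos: [512.1, 259.9, 181.6]
tcp_rot: [3.141, 0.001, -0.207]
ft_force: [-0.4, 0.2, -1.0]
opening: 0.004
grip_force: 0.0
```

Call:
arm_command --deltas '[{"dx":0,"dy":0,"dz":-0.001,"yaw":0},{"dx":0,"dy":0,"dz":-0.001,"yaw":0},{"dx":0,"dy":0,"dz":-0.001,"yaw":0},{"dx":0,"dy":0,"dz":-0.001,"yaw":0},{"dx":0,"dy":0,"dz":-0.001,"yaw":0},{"dx":0,"dy":0,"dz":-0.001,"yaw":0},{"dx":0,"dy":0,"dz":0,"yaw":0}]'

```text
t: 18.6
eef_pos: [512.3, 260.0, 176.2]
tcp_rot: [3.141, 0.0, -0.207]
ft_force: [0.6, -0.3, 0.4]
opening: 0.004
grip_force: 0.0
```

Call:
arm_command --deltas '[{"dx":0,"dy":0,"dz":-0.0007,"yaw":0},{"dx":0,"dy":0,"dz":-0.0007,"yaw":0},{"dx":0,"dy":0,"dz":-0.0006,"yaw":0},{"dx":0,"dy":0,"dz":0,"yaw":0}]'

```text
t: 19.0
eef_pos: [512.3, 260.0, 174.4]
tcp_rot: [3.142, -0.0, -0.207]
ft_force: [-0.5, 0.1, 1.1]
opening: 0.003
grip_force: 0.7
```

Call:
arm_command --deltas '[{"dx":-0.0002,"dy":0,"dz":-0.0005,"yaw":0},{"dx":-0.0002,"dy":0,"dz":-0.0005,"yaw":0},{"dx":-0.0002,"dy":0.0001,"dz":-0.0005,"yaw":0},{"dx":0,"dy":0,"dz":0,"yaw":0}]'

```text
t: 19.4
eef_pos: [511.9, 260.3, 173.6]
tcp_rot: [-3.141, -0.001, -0.207]
ft_force: [-1.5, 0.5, 8.2]
opening: 0.006
grip_force: 4.0
```

Call:
arm_command --deltas '[{"dx":-0.0002,"dy":0,"dz":-0.0005,"yaw":0},{"dx":-0.0002,"dy":0,"dz":-0.0005,"yaw":0},{"dx":-0.0002,"dy":0.0001,"dz":-0.0005,"yaw":0},{"dx":0,"dy":0,"dz":0,"yaw":0}]'

```text
t: 19.8
eef_pos: [511.0, 260.5, 172.4]
tcp_rot: [-3.141, -0.0, -0.207]
ft_force: [-4.5, 0.3, 13.2]
opening: 0.005
grip_force: 6.2
```

Call:
arm_command --deltas '[{"dx":-0.0002,"dy":0,"dz":-0.0005,"yaw":0},{"dx":-0.0002,"dy":0.0001,"dz":-0.0005,"yaw":0},{"dx":0,"dy":0,"dz":0,"yaw":0}]'

```text
t: 20.1
eef_pos: [510.4, 260.7, 171.7]
tcp_rot: [-3.141, -0.0, -0.207]
ft_force: [-5.7, 0.3, 15.5]
opening: 0.003
grip_force: 7.6
```

Call:
arm_command --deltas '[{"dx":-0.0003,"dy":0,"dz":-0.0005,"yaw":0},{"dx":-0.0003,"dy":0.0001,"dz":-0.0005,"yaw":0},{"dx":-0.0003,"dy":0.0001,"dz":-0.0005,"yaw":0},{"dx":0,"dy":0,"dz":0,"yaw":0}]'

```text
t: 20.5
eef_pos: [509.3, 260.9, 170.4]
tcp_rot: [-3.141, 0.0, -0.207]
ft_force: [-8.1, 0.3, 17.4]
opening: 0.001
grip_force: 9.0
```

Call:
arm_command --deltas '[{"dx":-0.0003,"dy":0,"dz":-0.0005,"yaw":0},{"dx":-0.0003,"dy":0.0001,"dz":-0.0005,"yaw":0},{"dx":-0.0003,"dy":0.0001,"dz":-0.0005,"yaw":0},{"dx":0,"dy":0,"dz":0,"yaw":0}]'

```text
t: 20.9
eef_pos: [508.6, 260.7, 167.2]
tcp_rot: [3.141, 0.001, -0.207]
ft_force: [-1.0, 0.3, 3.1]
opening: 0.0
grip_force: 1.5
```

Call:
arm_command --deltas '[{"dx":-0.0003,"dy":0,"dz":-0.0007,"yaw":0},{"dx":-0.0003,"dy":0.0001,"dz":-0.0007,"yaw":0},{"dx":-0.0003,"dy":0.0001,"dz":-0.0006,"yaw":0},{"dx":0,"dy":0,"dz":0,"yaw":0}]'

```text
t: 21.3
eef_pos: [508.0, 260.9, 165.2]
tcp_rot: [3.141, -0.0, -0.207]
ft_force: [-1.3, 0.6, 1.7]
opening: 0.006
grip_force: 1.0
```

Call:
arm_command --deltas '[{"dx":-0.0003,"dy":0,"dz":-0.0007,"yaw":0},{"dx":-0.0003,"dy":0.0001,"dz":-0.0007,"yaw":0},{"dx":-0.0003,"dy":0.0001,"dz":-0.0006,"yaw":0},{"dx":0,"dy":0,"dz":0,"yaw":0}]'

```text
t: 21.7
eef_pos: [507.2, 261.1, 163.2]
tcp_rot: [3.141, -0.0, -0.207]
ft_force: [-0.6, 0.3, 1.8]
opening: 0.005
grip_force: 0.9
```

Call:
arm_command --deltas '[{"dx":-0.0003,"dy":0,"dz":-0.0005,"yaw":0},{"dx":-0.0003,"dy":0.0001,"dz":-0.0005,"yaw":0},{"dx":0,"dy":0,"dz":-0.0005,"yaw":0},{"dx":0,"dy":0,"dz":0,"yaw":0}]'

```text
t: 22.1
eef_pos: [506.6, 261.2, 161.7]
tcp_rot: [3.141, 0.0, -0.207]
ft_force: [0.5, 0.8, -0.2]
opening: 0.001
grip_force: 0.0
```

Call:
arm_command --deltas '[{"dx":0,"dy":0,"dz":-0.0004,"yaw":0},{"dx":0,"dy":0,"dz":-0.0004,"yaw":0},{"dx":0,"dy":0,"dz":0,"yaw":0}]'

```text
t: 22.4
eef_pos: [506.6, 261.2, 161.3]
tcp_rot: [-3.141, -0.0, -0.207]
ft_force: [-0.9, -1.2, 3.3]
opening: 0.001
grip_force: 1.5
```

Call:
arm_command --deltas '[{"dx":0,"dy":0,"dz":-0.0005,"yaw":0},{"dx":0,"dy":0,"dz":-0.0003,"yaw":0},{"dx":0,"dy":0,"dz":0,"yaw":0}]'

```text
t: 22.7
eef_pos: [506.6, 261.2, 161.2]
tcp_rot: [-3.141, -0.001, -0.207]
ft_force: [-2.2, -1.5, 11.2]
opening: 0.005
grip_force: 5.5
```

Call:
arm_command --deltas '[{"dx":0,"dy":0,"dz":0.01,"yaw":0},{"dx":0,"dy":0,"dz":0.03,"yaw":0},{"dx":0,"dy":0,"dz":0.04,"yaw":0},{"dx":-0.03,"dy":0.006,"dz":0.01,"yaw":0},{"dx":-0.03,"dy":0.006,"dz":0,"yaw":0},{"dx":0,"dy":0,"dz":0,"yaw":0},{"dx":0,"dy":0,"dz":0,"yaw":0}]'

```text
t: 23.4
eef_pos: [446.6, 273.4, 250.8]
tcp_rot: [-3.141, -0.001, -0.206]
ft_force: [0.8, 1.1, 0.9]
opening: 0.006
grip_force: 0.0
```

Run:
```python
from h import *
c=grab('wrist','w6'); s=state(); print(s['t'],s['eef_pos'],s['ft_force'])
P=cloud(c); a=np.radians(-11.85); R=np.array([[np.cos(a),np.sin(a)],[-np.sin(a),np.cos(a)]])
L=(P[...,:2]-[526.8,257.0])@R.T
m=(abs(L[...,1])<20)&(abs(L[...,0])<45)&(P[...,2]>130)&(P[...,2]<165)
x,y,z=L[m][:,0],L[m][:,1],P[m][:,2]; A=np.c_[x,y,np.ones_like(x)]; k=np.linalg.lstsq(A,z,rcond=None)[0]
print(m.sum(),k,x.min(),x.max())
q=proj(c,[490,264.5,100]);print(q); u,v=q.astype(int)
crop('w6',max(u-70,0),max(v-80,0),u+70,min(v+50,420),4,'w6c')
```

```text
23.45 [447.12407558 273.30684764 250.55246002] [ 0.57241928 -0.03044925  0.12243314]
4877 [-3.68308133e-03  8.88579897e-04  1.43318766e+02] -29.580577129827986 30.932679964159814
[276.65354187 149.33227616]
```

View pics/w6c.png

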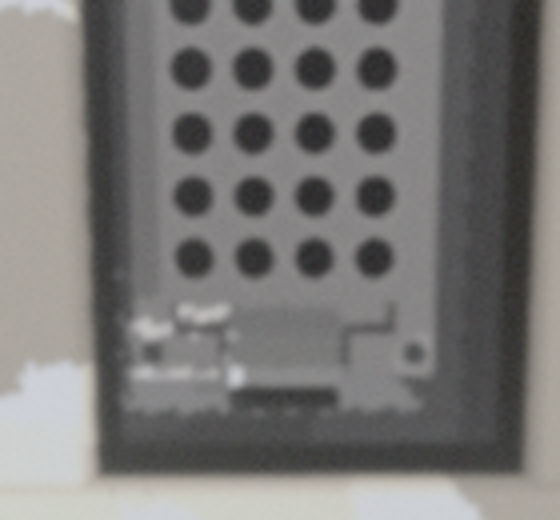

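```bash
python3 -c "
from h import *
print(job_done())"
```

```text
the job is handed in; nothing more can be done
None
```

I handed the job in at about 23.5 s. The block is flat in the pocket (about 0.2° tilt) with the far foot under the lip. The latch clicked over the near foot, and the arm is clear of everything. The judge returned no verdict.

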